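# Set the turntable brake, then fit the bat

## Task

Make the blue trimming turntable ready for use. First turn the red knob clockwise until the orange pointer of the sprung brake arm stands at the red set mark, and let go of the knob; then fit the cream bat with its wooden grip onto the wheelhead, fully down flat over all three pins, and leave it there with the brake still at the mark. Leave the pots, jars, bottle, cup and loose tools on the bench where they are.

Things in the scene. Friction and masses are not known exactly. Their poses are not given: they have to be found in the camera images.
- turntable: Blue base 160 x 330 x 18 mm, fixed at a varying place and yaw; origin under its centre. The wheelhead stands over (0, 85) mm. The white brake box (150 x 150 mm, top 50 mm high) is at (0, -85), with the knob at (-35, -85), the steel sprung arm pivoted at (35, -25) and reaching 115 mm towards -y, and a white scale along x at y = -150. Arm and scale are under 63 mm high.
- knob (a joint): Angle of the red knob, 0 (slack) to 5.0 rad; grows as it is turned clockwise seen from above. Each radian swings the sprung arm 0.13 rad, moving the pointer about 15 mm along the scale. It takes about 0.1 N m and stays where left. It starts slack, 0.8 to 4.6 rad short of the mark, so it often takes several grasps.
- knob_grip (a point): Middle of the knob's red upright grip bar: 46 mm long, 14 mm thick, from 15 mm below to 11 mm above this point, which is 96 mm above the bench. The bar lies along this point's x axis (which turns with the knob), so grip it across y. Below it is a black disc of 44 mm diameter, 6 mm thick.
- pointer_tip (a point): End of the orange pointer of the sprung arm, 58 mm above the bench. Turning the knob clockwise moves it towards the turntable's -x.
- set_mark: Red set mark fixed on the white scale at a varying place: a 3 mm wide line along y with a 12 mm wide red block at its outer end. Axes parallel to the turntable's; origin on the line. The pointer is set when pointer_tip and this origin have equal x along the turntable's x axis (their y differs by about 10 mm).
- wheelhead: Aluminium disc of 150 mm diameter; origin at the centre of its top face, 90 mm above the bench. Three brass pins, 9 mm diameter, 12 mm tall with tapered tips, stand 50 mm from the centre, at 0, 120 and 240 degrees from its x axis. Starts at any angle; a stiff bearing (0.3 N m) holds it, but a firm push can turn it.
- bat: Loose cream round bat, 160 mm diameter, 14 mm thick, about 0.3 kg, on the ware board, with three 14 mm through holes 50 mm from the centre at 0, 120 and 240 degrees from its x axis. Origin at the centre of its underside. A dark square wooden grip, 34 x 34 mm with sides along x and y, stands at its centre from 14 to 59 mm above the origin.
- ware_board: Brown wooden board 200 x 320 x 12 mm, fixed to the bench, carrying the bat between the tripod pot and the lidded jar; origin at the centre of its underside. Board and turntable may be on either side, left or right.
- tripod_pot: Bystander: small clay pot on three legs, 64 mm diameter, 67 mm tall, on the ware board. Origin at its foot.
- lidded_jar: Bystander: small dark clay lidded jar, 62 mm diameter, 80 mm tall, on the ware board. Origin at its foot.
- glaze_jar: Bystander: glass jar with blue cap, 48 mm diameter, 62 mm tall, in front of the turntable's brake box. Origin at its foot.
- spray_bottle: Bystander: white spray bottle with red head, 68 mm diameter, 180 mm tall, behind the wheelhead. Origin at its foot.
- tool_cup: Bystander: blue cup of wooden tools between the turntable and the board, 58 mm diameter, 127 mm tall over the tools. Origin at its foot.
- rib: Bystander: flat wooden rib, 45 x 85 x 12 mm, lying on the bench near the robot. Origin under its centre.
- paddle: Bystander: flat wooden paddle, 247 mm long, 14 mm thick, lying at the back of the bench. Origin under its middle.
Things that resemble listed ones, but are neither listed nor needed, are in the scene too. What is shaped like the bat but purple or yellow is not meant.

How it is judged (in metres and radians):
On the way, in this order (a step that is already met when the one before it is completed fails the run):
1. the pointer stands within 3 mm of the set mark and the knob is let go (x of pointer_tip in the frame of set_mark between -0.003 and 0.003 m and contact force between the fingers and turntable below 0.1 N), for 0.3 s.
2. the bat sits flat on the wheelhead over all three pins (z of bat in the frame of wheelhead between -0.003 and 0.003 m and horizontal distance between bat and wheelhead below 0.008 m), for 0.2 s.
At the end, for the whole second after the job is handed in: The pointer tip is within 3 mm of the set mark along the scale; the bat lies flat on the wheelhead with all three pins in its holes (underside within 3 mm of the wheelhead's face, centred within 8 mm), at rest and released (all of step 2 and x of pointer_tip in the frame of set_mark between -0.003 and 0.003 m and angle between bat's own z axis and vertical below 0.05 rad and linear speed of bat below 0.02 m/s); the robot touches nothing.
It fails at once if a bystander is shifted by more than 30 mm or knocked over (distance of any of tripod_pot, lidded_jar, glaze_jar, spray_bottle, tool_cup, rib, paddle from where it was at the start of the episode above 0.03 m or angle between any of tripod_pot, lidded_jar, glaze_jar, spray_bottle, tool_cup's own z axis and vertical above 0.7 rad).
It also fails if it takes over 72 s, if anything falls off the work surface, if the arm or the gripper's body presses on something with over 40 N, if the wrist force passes 120 N, or if a joint passes its speed limit or range.

## Robot

A 6-joint arm with a two-finger parallel gripper is mounted at the origin on the work surface. World frame = base frame: x ahead of the robot, y to its left, z up, the work surface at z = 0. Lengths are in mm, angles in degrees, forces in N, time in s.
With the tool pointing down it reaches from about 350 to 850 mm from the base axis. Payload 8.1 kg.
Tool frame: the origin (TCP) lies at the very end of the fingers, on their centre line; the grasp point (between the pads) lies 19 mm behind it (tcp_to_grasp is the distance from the TCP to the grasp point, in mm); z points along the fingers, x is the direction in which the jaws open and shut, and the axes are right-handed (so a half turn about z gives the same grasp; the last joint's range is limited). The gripper opens to 85 mm and grips with 20 to 120 N. Pads are 22 mm wide; open, the fingers measure 114 mm over their backs; the gripper's body (76 mm by 85 mm) begins 54 mm behind the grasp point. The pads swing forward as they close: fully open they stand 13 mm farther back than shut.
Start: joints at [62.086, 7.471, 85.268, -0, 87.261, -4.893], TCP at [234.625, 552.228, 199.992] pointing down, gripper open.
Joint ranges: [-169.43, 169.43], [-51.17, 129.36], [1.28, 143.12], [-76.62, 256.62], [0, 156.53], [-152.29, 152.29]. Speed limits (degrees/s): [136.94, 136.94, 159.86, 180, 180, 180].

## Interface

Orientations are given as [roll, pitch, yaw] about the fixed x, y, z axes, in that order (R = Rz(yaw) Ry(pitch) Rx(roll)).
In Python, from bench import * gives the robot as it stands. The module is installed in compiled form; this text tells all that it offers.
- The arm moves only by the tool apply_moves, never from a script. Its argument "targets" is text: rows parted by semicolons, each of 7 numbers parted by spaces: the turn, a rotation vector about the tool's x, y, z in rad, then the shift along the tool's x, y, z in cm, then the finger opening in cm, from 0 to 8.54. A call has exactly 5 rows; each row is the pose to reach, as a shift and turn from the pose commanded when the call began, along the tool's axes at that moment; what a row does not reach only later rows make up. A row lasts 1/10 s, in which the tool goes at most 50 mm and 8.59 degrees, less where a joint would pass 70% of its speed; a pose out of reach is approached as far as the arm can. A call with a gripper value outside its range is refused whole. The fingers move at their own pace and stop on an object; "force" is the grip in N (left out, the last holds). Time passes only in rows, so rows that repeat a pose let the fingers close, or fill a call up. It gives the time, the measured TCP pose, the force and the opening at its end, in the units of the state.
- sense(): the state, without advancing time (a new reading comes with each control period).
- snapshot(name): name is "scene" or "top" or "wrist"; returns the picture (480x640x3 uint8, red, green, blue); there is no depth.
- camera_model(name): a dict with "fx", "fy", "cx", "cy" (pixels), "k1" (the pictures are not rectified: a ray, as slopes to the right and down, at radius r is drawn at 1 + k1 r^2 times it, then the intrinsics apply), "position" and "attitude" of the camera in the world; the wrist camera has in their place "T_tool_cam" (4x4, takes a point from camera to tool coordinates, whose origin is the TCP and whose axes are the tool frame's). Camera axes: x right, y up, looking along -z (the intrinsics and any distortion apply to the point x, -y, -z); pixel columns grow to the right and rows downward; lengths in mm; the calibration is good to about 2 mm. A picture is of the moment at which its call begins: read the wrist's pose just before it. camera_model takes no time and is no camera call.
- hand_in(): hands the job in, once; it reports no verdict.
Trained networks look in the newest picture that a camera, given by its name, has taken for a name from the list of things; names that differ only in an ending like _2 or _b are one class to them, and where a whole thing is asked for, a point or a joint stands for the part that bears it (a point fixed in the world has none). Each returns a list of dicts, best first, with "confidence" (0 to 1); they miss things now and then, are a little off and sometimes report something else, mostly with a low value. They report only what shows in the picture. A call takes as long as a camera call. They do not tell look-alikes from the thing itself.
- recognise(camera, query): "at" ([row, column] in pixels, amid what is visible of it).
- place_of(camera, query): "at" ([row, column] in pixels: a listed point, or the origin of a listed thing).
The state is a dict: "time": time; "joint_pos": joint angles; "qd": joint speeds; "joint_efforts": joint torques, N m; "tool_pos": TCP position; "tcp_rot": TCP orientation; "ft_force": force on the tool from outside, world axes, zero at the start; "wrist_torque": the same for the moment, N m; "finger_gap": finger opening in mm.
Only numpy, scipy, OpenCV 4.12 (cv2) and the standard library are available. Lean on these libraries where they do the work, as an engineer would, in place of code of your own. Each camera call takes 0.05 s, during which the arm holds its last target. There are 200 camera calls.

## Working session

There is one attempt and no reset: what is moved stays moved. The work goes in short steps, Python scripts to look and compute and a tool call to move; the robot and the scene stay as the last step left them, time stands still between calls to the robot, and variables do not carry over. Pictures are saved under pics/ and viewed, about 8 in all and at most 12, crops included, and the job is handed in when it is done.

Besides the shell and the picture viewer there is one more tool, called after ">>>" by a JSON object that holds its "fn" and its "kwargs", one argument or row to a line. apply_moves: Moves the arm, as the interface text tells. Its arguments: {"type":"object","properties":{"targets":{"type":"string"},"force":{"type":"number"}},"required":["targets"]}

```bash
mkdir -p pics
cat > h.py <<'E'
from bench import *
import numpy as np, cv2
from scipy.spatial.transform import Rotation as R
def camT(n):
    m=camera_model(n)
    if n=="wrist":
        s=sense(); T=np.eye(4); T[:3,:3]=R.from_euler('xyz',s['tcp_rot'],degrees=True).as_matrix(); T[:3,3]=s['tool_pos']
        return m,T@np.array(m['T_tool_cam'])
    T=np.eye(4); a=np.array(m['attitude'],float)
    T[:3,:3]=a if a.shape==(3,3) else R.from_euler('xyz',a,degrees=True).as_matrix(); T[:3,3]=m['position']
    return m,T
def ray(n,rc,mT=None):
    m,T=mT or camT(n)
    d=np.array([(rc[1]-m['cx'])/m['fx'],(rc[0]-m['cy'])/m['fy']]);u=d.copy()
    for _ in range(20): u=d/(1+m['k1']*(u@u))
    v=T[:3,:3]@np.array([u[0],-u[1],-1]); return T[:3,3],v
def at_z(n,rc,z,mT=None):
    p,v=ray(n,rc,mT); return p+v*(z-p[2])/v[2]
def proj(n,P,mT=None):
    m,T=mT or camT(n)
    q=T[:3,:3].T@(np.array(P,float)-T[:3,3]); u=np.array([q[0],-q[1]])/-q[2]; u=u*(1+m['k1']*(u@u))
    return np.array([m['cy']+m['fy']*u[1],m['cx']+m['fx']*u[0]])
def save(n,im,box=None,k=1):
    if box: r0,r1,c0,c1=box; im=im[r0:r1,c0:c1]
    cv2.imwrite('pics/'+n,cv2.resize(im[:,:,::-1],None,fx=k,fy=k,interpolation=cv2.INTER_CUBIC))
E
python3 - <<'E'
from h import *
np.set_printoptions(precision=1,suppress=True)
s=sense();print(s)
for n in("top","scene"):
    print(n,camera_model(n)); im=snapshot(n); save(n+'0.png',im); np.save(n+'0.npy',im)
Z=dict(turntable=0,knob_grip=96,pointer_tip=58,set_mark=50,wheelhead=90,bat=12,ware_board=0,tripod_pot=12,lidded_jar=12,glaze_jar=0,spray_bottle=0,tool_cup=0,rib=0,paddle=0)
for q,z in Z.items():
    for n in("top","scene"):
        for d in place_of(n,q)[:3]: print(q,n,round(d['confidence'],2),np.array(d['at']),at_z(n,d['at'],z)[:2])
print(camera_model('wrist'))
E
```

```text
{'time': 0.0, 'joint_pos': array([62.1,  7.5, 85.3,  0. , 87.3, -4.9]), 'qd': array([-0. ,  0. ,  0. , -0.1,  0. , -0.1]), 'joint_efforts': array([  0. , -56.9, -50.1,  -0. ,   0. ,   0. ]), 'tool_pos': array([234.3, 551.7, 198.9]), 'tcp_rot': array([-180. ,    0.1,   67. ]), 'ft_force': array([ 0.8, -0.3,  0.1]), 'wrist_torque': array([-0., -0.,  0.]), 'finger_gap': 85.14995000770503}
top {'fx': 461.67005787943106, 'fy': 461.67005787943106, 'cx': 320.6192416364128, 'cy': 233.17710982512398, 'k1': -0.06689771389451767, 'position': array([ 409.2,    6.2, 1054.1]), 'attitude': array([  3.5,  -1.5, -88.6])}
scene {'fx': 455.08222116978135, 'fy': 455.08222116978135, 'cx': 311.7152283128733, 'cy': 242.35543634116868, 'k1': 0.033445257619571934, 'position': array([1091. ,  402.1,  793.9]), 'attitude': array([ 46.7,   0.6, 122.6])}
turntable top 0.57 [216.3 197.8] [506.5 261.5]
turntable top 0.19 [270.  234.3] [386.2 173.5]
turntable scene 0.84 [330.3 415.6] [496.4 271. ]
knob_grip top 0.58 [228.9 224.5] [472.8 181.7]
knob_grip scene 0.54 [278.7 385.1] [482.1 183.2]
knob_grip scene 0.51 [31
[... 1181 characters left out ...]
top 0.81 [215.7 312.6] [514.9  -1.1]
tool_cup scene 0.6 [288.7 303.1] [525.9   7.4]
tool_cup scene 0.58 [259.9 328.1] [416.1   8.3]
rib top 0.89 [262.8 312.8] [407.1  -4.4]
rib top 0.24 [166.4 161.5] [620.  350.8]
rib scene 0.63 [255.  328.7] [400.8   0.8]
rib scene 0.36 [363.9 245.2] [750.4  17.9]
paddle top 0.76 [111.8 308.6] [758.5  14.6]
paddle scene 0.77 [369.3 242.6] [762.6  21.1]
{'fx': 432.89193848145163, 'fy': 432.89193848145163, 'cx': 324.50025391244543, 'cy': 245.6740654777853, 'k1': 0.02447967509120274, 'T_tool_cam': array([[   1. ,    0. ,   -0. ,   -1. ],
       [  -0. ,   -1. ,   -0.3,  -67.5],
       [  -0. ,    0.3,   -1. , -173.5],
       [   0. ,    0. ,    0. ,    1. ]])}
```

View pics/top0.png

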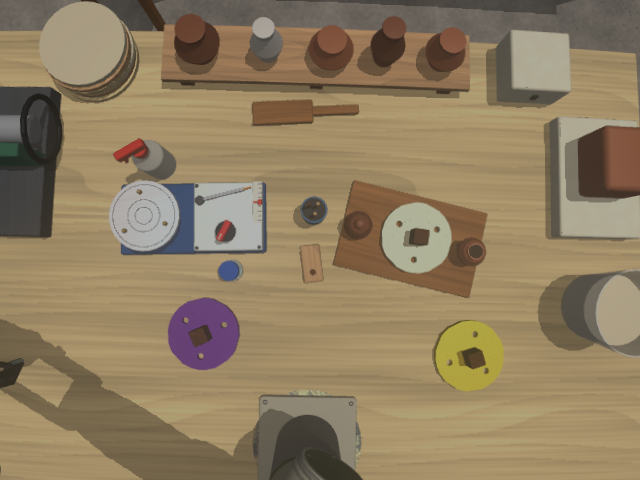

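View pics/scene0.png

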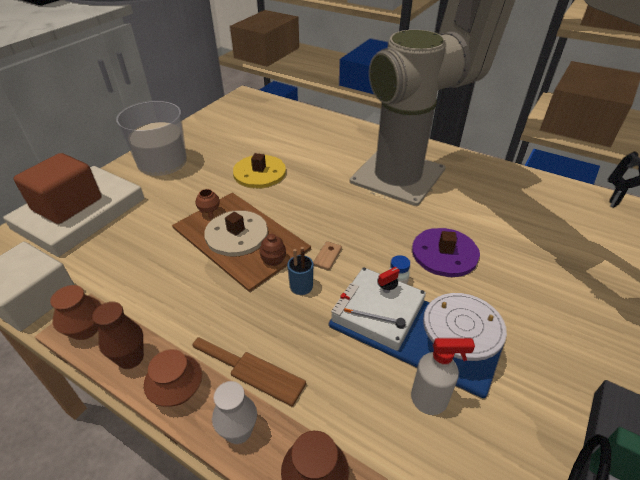

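Candidates for the bat: cream (237,417), purple (333,204) and yellow (356,469) in the top view. The cream one on the ware board is meant. For the knob, the red bar is at (231,225) on the white box; the red spray head at (150,130) is a look-alike.

Run:
```python
from h import *
np.set_printoptions(precision=1,suppress=True)
im=np.load('top0.npy').astype(int)
def comp(mask,box):
    r0,r1,c0,c1=box; m=np.zeros(mask.shape,bool); m[r0:r1,c0:c1]=mask[r0:r1,c0:c1]; return np.argwhere(m)
red=(im[:,:,0]>130)&(im[:,:,1]<90)&(im[:,:,2]<90)
p=comp(red,(215,250,205,245)); P=np.array([at_z('top',q,105)[:2] for q in p]); c=P.mean(0); w,v=np.linalg.eigh(np.cov((P-c).T))
print('bar',len(p),c,np.sqrt(w),np.degrees(np.arctan2(v[1,1],v[0,1])))
a=np.hstack([cv2.resize(im[175:265,190:275].astype('uint8'),None,fx=4.4,fy=4.4),cv2.resize(im[195:285,375:460].astype('uint8'),None,fx=4.4,fy=4.4)])
save('crop1.png',a)
```

```text
bar 106 [471.4 182.6] [ 3.6 12.4] 154.777253532493
```

View pics/crop1.png

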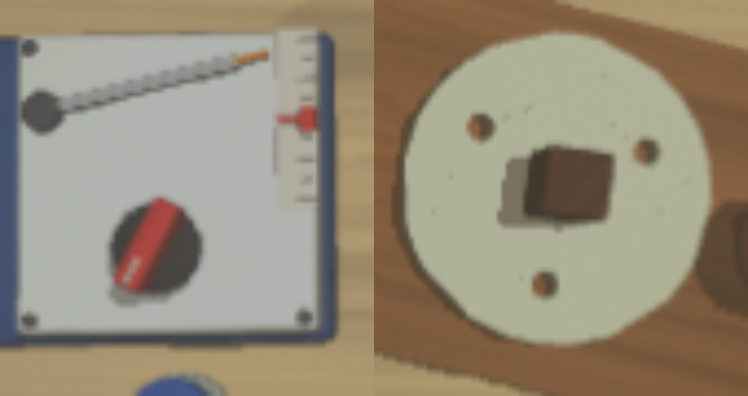

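The crop confirms the cream bat with its dark grip, and the red knob bar over its black disc with its long axis at about 155° in world. The red mark is about 29 mm towards -x of the orange tip.

>>> {"fn": "apply_moves", "kwargs": {
  "targets": "0 0 0 -2.5 3.6 0 8.5; 0 0 0 -5 7.3 0 8.5; 0 0 0 -7.4 10.9 0 8.5; 0 0 0 -9.9 14.5 0 8.5; 0 0 0 -12.4 18.2 0 8.5"
}}

```text
time: 2.0
tool_pos: [354.2, 365.5, 200.1]
tcp_rot: [180.0, -0.0, 67.0]
ft_force: [0.8, 0.0, 0.2]
finger_gap: 85.2
```

>>> {"fn": "apply_moves", "kwargs": {
  "targets": "0 0 0 -2.5 3.6 0 8.5; 0 0 0 -5 7.3 0 8.5; 0 0 0 -7.4 10.9 0 8.5; 0 0 0 -9.9 14.5 0 8.5; 0 0 0 -12.4 18.2 0 8.5"
}}

```text
time: 2.5
tool_pos: [473.4, 180.1, 200.3]
tcp_rot: [180.0, -0.0, 67.0]
ft_force: [0.9, 0.4, -0.3]
finger_gap: 84.8
```

Run:
```python
from h import *
np.set_printoptions(precision=1,suppress=True)
s=sense();print(s['time'],s['tool_pos'],s['tcp_rot'],s['joint_pos'])
im=snapshot('wrist');save('w1.png',im);np.save('w1.npy',im);mT=camT('wrist')
for q,z in dict(knob_grip=96,pointer_tip=58,set_mark=50,wheelhead=90).items():
    for d in place_of('wrist',q)[:2]: print(q,round(d['confidence'],2),np.array(d['at']),at_z('wrist',d['at'],z,mT)[:2])
i=im.astype(int);red=((i[:,:,0]>130)&(i[:,:,1]<90)&(i[:,:,2]<90)).astype('uint8')
n,l,st,ce=cv2.connectedComponentsWithStats(red)
for k in range(1,n):
    if st[k,4]>40:
        P=np.array([at_z('wrist',q,103,mT)[:2] for q in np.argwhere(l==k)]);w,v=np.linalg.eigh(np.cov(P.T))
        print(st[k],ce[k][::-1],P.mean(0),np.sqrt(w),np.degrees(np.arctan2(v[1,1],v[0,1])))
```

```text
2.5 [473.4 180.1 200.3] [180.  -0.  67.] [ 15.   -7.2  99.9   0.   87.2 -52. ]
knob_grip 0.56 [224.9 329.6] [473.1 178.6]
pointer_tip 0.65 [344.7 319.4] [569.3 129.2]
set_mark 0.67 [315.8 290.7] [540.2 116.2]
set_mark 0.23 [193.7 436.3] [492.4 257.7]
wheelhead 0.93 [160.5 593.8] [502.1 349.4]
[ 317  200   23   62 1107] [233.  327.7] [476.1 175.9] [ 3.8 10.8] 154.46886975772966
[  0 252  52  30 267] [265.8  19.7] [417.5 -16.8] [ 1.8 11.2] 85.63602865754547
[  0 300  33   8  48] [303.3  15.3] [438.6 -34.3] [0.4 6.6] 78.69907105117564
[ 41 303  30   6  68] [305.7  58.8] [451.4  -9.1] [0.7 5.2] 71.85620460011971
[275 315  24  16 175] [321.9 284.1] [521.8 124.1] [2.4 4.2] 92.17623852441093
[ 51 387  16   9  76] [391.6  59.4] [507.8 -44.1] [1.3 3.1] 94.3955412567455
```

View pics/w1.png

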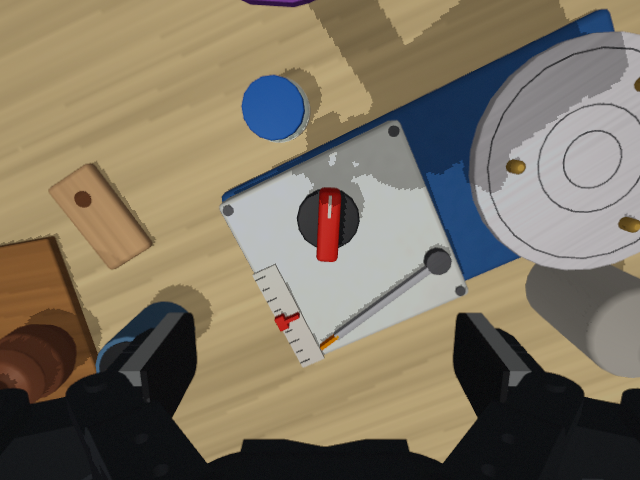

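Knob bar at (228,329), pointer tip at (345,320), red mark at (318,288), cup and rib clear. About 29.5 mm of pointer travel is needed, so roughly 113° clockwise. The current yaw of 67° nearly fits the bar (64.5°), so one grasp should do.

>>> {"fn": "apply_moves", "kwargs": {
  "targets": "0 0 0.044 0 -0.1 4 5; 0 0 0.044 0 -0.1 8 5; 0 0 0.044 0 -0.1 11.4 5; 0 0 0.044 0 -0.1 11.4 5; 0 0 0.044 0 -0.1 11.4 5",
  "force": 40
}}

```text
time: 3.25
tool_pos: [470.9, 183.1, 86.4]
tcp_rot: [-179.9, 0.0, 64.6]
ft_force: [0.9, 0.5, 0.5]
finger_gap: 50.1
```

>>> {"fn": "apply_moves", "kwargs": {
  "targets": "0 0 0 0 0 0 1; 0 0 0 0 0 0 1; 0 0 0 0 0 0 1; 0 0 0 0 0 0 1; 0 0 0 0 0 0 1"
}}

```text
time: 3.75
tool_pos: [472.0, 182.1, 86.5]
tcp_rot: [180.0, -0.0, 64.4]
ft_force: [0.3, -0.1, -0.6]
finger_gap: 10.0
```

Run:
```python
from h import *
s=sense();print(s['tool_pos'],s['ft_force'],s['finger_gap'],s['wrist_torque'])
im=snapshot('wrist');save('w2.png',im)
```

```text
[472.04860926 182.05160647  86.47894435] [ 0.27192208 -0.13866406 -0.55401535] 10.017167302342658 [0.01933025 0.02643394 0.01188077]
```

View pics/w2.png

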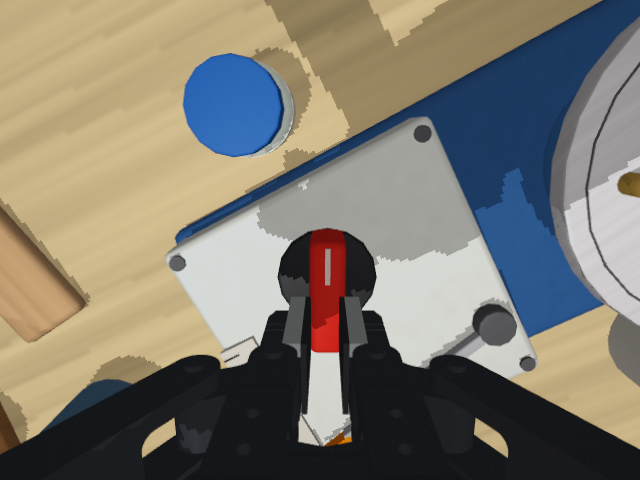

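Run:
```python
from h import *
mT=camT('wrist')
s=sense();t=np.array(s['tool_pos'])
print('tcp',proj('wrist',t,mT),'grasp',proj('wrist',t+[0,0,19],mT))
print('ends z107',at_z('wrist',(230,328),107,mT),at_z('wrist',(318,328),107,mT),'disc c z81',at_z('wrist',(275,327),81,mT))
print('bar widths z107',at_z('wrist',(290,310),107,mT),at_z('wrist',(290,346),107,mT))
```

```text
tcp [290.06140561 326.41728496] grasp [308.05274887 326.67843702]
ends z107 [443.84398323 195.88643186 107.        ] [475.16239002 181.00375887 107.        ] disc c z81 [467.55243647 184.39096279  81.        ]
bar widths z107 [461.88764795 179.80508224 107.        ] [467.7386678 192.0393967 107.       ]
```

Run:
```python
from h import *
mT=camT('wrist');y=mT[1][:3,:3]@[0,-1,0];
a=np.radians(64.5);ty=np.array([np.sin(a),-np.cos(a),0])
e=at_z('wrist',(352,328),107,mT);print('far end',e,'centre',e-23*ty)
c=np.array([472.,182,0])
for k in(-23,0,23):
  for z in(81,107): print(k,z,proj('wrist',c+k*ty+[0,0,z],mT))
for k in (-22,22): print('disc',proj('wrist',c+k*ty+[0,0,81],mT))
```

```text
far end [488.23611067 174.79023885 107.        ] centre [467.47664913 184.69199408 107.        ]
-23 81 [235.08611441 326.46407484]
-23 107 [252.22055544 326.84537697]
0 81 [285.85587933 326.43699948]
0 107 [310.07957059 326.80088212]
23 81 [333.53674515 326.4127685 ]
23 107 [363.95770825 326.76128403]
disc [237.36317394 326.46283225]
disc [331.52291626 326.41376858]
```

The fingers straddle the bar but sit about 4 mm off its centre along the bar, and they are not pressing yet. I'll recentre and close further.

>>> {"fn": "apply_moves", "kwargs": {
  "targets": "0 0 0 0 0 0 2.5; 0 0 0 0 0 0 2.5; 0 0 0 0 -0.4 0 2.5; 0 0 0 0 -0.4 0 0; 0 0 0 0 -0.4 0 0",
  "force": 40
}}

```text
time: 4.3
tool_pos: [467.9, 183.8, 85.9]
tcp_rot: [-180.0, 0.0, 64.5]
ft_force: [-0.4, 0.5, 0.3]
finger_gap: 0.2
```

>>> {"fn": "apply_moves", "kwargs": {
  "targets": "0 0 0 0 0 0 0; 0 0 0 0 0 0 0; 0 0 0 0 0 0 0; 0 0 0 0 0 0 0; 0 0 0 0 0 0 0"
}}

```text
time: 4.8
tool_pos: [468.1, 183.7, 86.0]
tcp_rot: [-180.0, 0.0, 64.5]
ft_force: [-0.1, -0.5, 0.2]
finger_gap: 0.1
```

Run:
```python
from h import *
im=snapshot('wrist');sc=snapshot('scene')
a=np.hstack([cv2.resize(im[180:480,160:500],(400,353)),cv2.resize(sc[225:325,330:443],(399,353),interpolation=cv2.INTER_CUBIC)])
save('w3.png',a);print(proj('scene',[468,183.7,86]),sense()['finger_gap'])
```

```text
[277.74691482 387.80217426] -0.2860067144644305
```

View pics/w3.png

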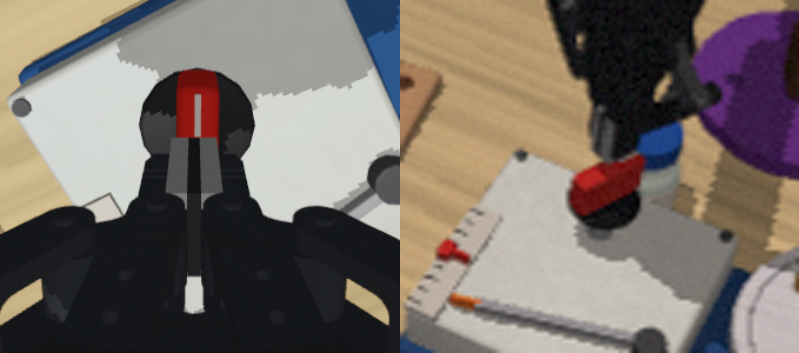

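The scene half shows closed fingertips standing above the bar (tips at crop (605,155), bar at (604,190)), although the reported TCP is at z 86. The real fingertips therefore end at least 20 mm short of the stated TCP. I'll open, go lower and test the gap.

>>> {"fn": "apply_moves", "kwargs": {
  "targets": "0 0 0 0 0 0 3.5; 0 0 0 0 0 0 3.5; 0 0 0 0 0 0.6 3.5; 0 0 0 0 0 1.2 3.5; 0 0 0 0 0 1.8 3.5"
}}

```text
time: 5.4
tool_pos: [467.8, 183.7, 67.2]
tcp_rot: [-180.0, 0.0, 64.5]
ft_force: [0.5, 0.6, -0.1]
finger_gap: 35.1
```

>>> {"fn": "apply_moves", "kwargs": {
  "targets": "0 0 0 0 0 0 3.5; 0 0 0 0 0 0 0; 0 0 0 0 0 0 0; 0 0 0 0 0 0 0; 0 0 0 0 0 0 0"
}}

```text
time: 5.9
tool_pos: [468.5, 184.6, 68.2]
tcp_rot: [180.0, -0.1, 64.5]
ft_force: [1.6, 5.6, -3.9]
finger_gap: 12.3
```

Now it grips (12.3 mm). Turn clockwise 113°.

>>> {"fn": "apply_moves", "kwargs": {
  "targets": "0 0 0.13 0 0 0 0; 0 0 0.26 0 0 0 0; 0 0 0.39 0 0 0 0; 0 0 0.52 0 0 0 0; 0 0 0.65 0 0 0 0"
}}

```text
time: 6.4
tool_pos: [469.0, 185.2, 68.3]
tcp_rot: [-179.9, -0.2, 26.9]
ft_force: [5.2, 9.3, -6.8]
finger_gap: 12.5
```

>>> {"fn": "apply_moves", "kwargs": {
  "targets": "0 0 0.13 0 0 0 0; 0 0 0.26 0 0 0 0; 0 0 0.39 0 0 0 0; 0 0 0.52 0 0 0 0; 0 0 0.65 0 0 0 0"
}}

```text
time: 6.9
tool_pos: [469.7, 185.4, 68.3]
tcp_rot: [-179.8, -0.2, -10.3]
ft_force: [10.0, 8.7, -11.1]
finger_gap: 12.5
```

```bash
cat > ptr.py <<'E'
from h import *
np.set_printoptions(precision=1,suppress=True)
s=sense();print(s['time'],s['tool_pos'],s['tcp_rot'],s['ft_force'],s['wrist_torque'],s['finger_gap'])
for n in('scene','top','wrist'):
    im=snapshot(n);np.save(n+'_l.npy',im);mT=camT(n);o={}
    for q,z in dict(pointer_tip=58,set_mark=50).items():
        for d in place_of(n,q)[:1]: o[q]=at_z(n,d['at'],z,mT)[:2];print(n,q,round(d['confidence'],2),np.array(d['at']),o[q])
    if len(o)==2: e=o['pointer_tip']-o['set_mark'];a=np.radians(1.9);print('  dx',e@[np.cos(a),np.sin(a)])
E
python3 ptr.py
```

```text
6.9 [469.7 185.4  68.3] [-179.8   -0.2  -10.3] [ 10.    8.7 -11.1] [ 1.5 -1.6  0.1] 12.515302439246131
scene pointer_tip 0.58 [300.9 347.2] [546.5 132.1]
scene set_mark 0.48 [299.9 345. ] [540.7 123.9]
  dx 6.08778543859149
top pointer_tip 0.37 [195.3 252.5] [550.  130.8]
top set_mark 0.52 [201. 255.] [538.7 125.9]
  dx 11.420282902791229
wrist pointer_tip 0.55 [357.2 513.8] [550.4 131.9]
```

>>> {"fn": "apply_moves", "kwargs": {
  "targets": "0 0 0.12 0 0 0 0; 0 0 0.24 0 0 0 0; 0 0 0.36 0 0 0 0; 0 0 0.48 0 0 0 0; 0 0 0.6 0 0 0 0"
}}

```text
time: 7.85
tool_pos: [470.5, 185.1, 68.3]
tcp_rot: [-179.7, -0.1, -44.7]
ft_force: [13.6, 7.1, -13.6]
finger_gap: 12.7
```

```bash
python3 ptr.py
python3 - <<'E'
from h import *
w=np.load('wrist_l.npy');t=np.load('top_l.npy');s=np.load('scene_l.npy')
a=np.hstack([cv2.resize(t[170:230,220:280],(400,400),interpolation=cv2.INTER_CUBIC),cv2.resize(s[270:330,310:370],(400,400),interpolation=cv2.INTER_CUBIC)])
save('p1.png',a)
save('p1w.png',w)
E
```

```text
7.85 [470.5 185.1  68.3] [-179.7   -0.1  -44.7] [ 13.6   7.1 -13.6] [ 1.4 -2.2  0.1] 12.658863366543203
scene pointer_tip 0.86 [299.8 348.5] [542.5 132.9]
scene set_mark 0.5 [208.6 212.3] [ 457.6 -318.1]
  dx 99.85268133424098
top pointer_tip 0.39 [213.  309.3] [514.8   6.6]
top set_mark 0.42 [201.2 253.2] [538.2 129.8]
  dx -27.480220910331305
wrist pointer_tip 0.77 [258.9 522.5] [539.8 130.7]
wrist set_mark 0.73 [276.1 524. ] [536.2 119.2]
  dx 4.013949726053115
```

View pics/p1.png

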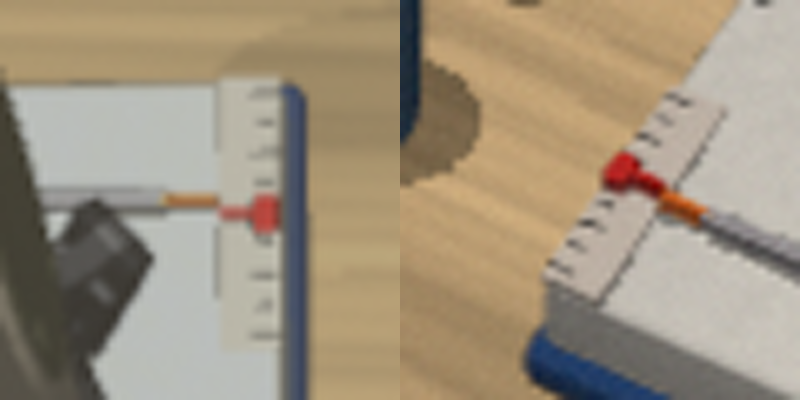

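```bash
cat > seg.py <<'E'
from h import *
np.set_printoptions(precision=1,suppress=True)
a=np.radians(1.9);ex=np.array([np.cos(a),np.sin(a)]);ey=np.array([-np.sin(a),np.cos(a)])
def seg(n,im):
    mT=camT(n);h=cv2.cvtColor(im,cv2.COLOR_RGB2HSV).astype(int);H,S,V=h[:,:,0],h[:,:,1],h[:,:,2]
    for nm,m,z,box in(('orange',(H>6)&(H<20)&(S>165)&(V>120),58,(125,160)),('red',((H<5)|(H>174))&(S>120)&(V>100),50,(100,135))):
        P=[]
        for q in np.argwhere(m):
            p=at_z(n,q,z,mT)[:2]
            if 525<p[0]<575 and box[0]-10<p[1]<box[1]+5: P.append(np.r_[p,q])
        P=np.array(P)
        if len(P)<3: print(n,nm,len(P));continue
        x=P[:,:2]@ex;y=P[:,:2]@ey
        print(n,nm,len(P),'x mean %.1f'%x.mean(),'y %.0f..%.0f'%(y.min(),y.max()))
        for lo in range(int(y.min()),int(y.max())+1,4):
            k=(y>=lo)&(y<lo+4)
            if k.sum(): print('   y',lo,k.sum(),'x %.1f [%.1f %.1f]'%(x[k].mean(),x[k].min(),x[k].max()))
if __name__=='__main__':
    for n in('wrist','top','scene'): seg(n,np.load(n+'_l.npy'))
E
python3 seg.py
```

```text
wrist orange 75 x mean 544.1 y 112..130
   y 111 23 x 544.3 [542.8 545.8]
   y 115 16 x 544.0 [542.5 546.0]
   y 119 13 x 544.1 [543.0 545.7]
   y 123 16 x 543.8 [543.0 545.7]
   y 127 7 x 544.6 [543.3 545.6]
wrist red 632 x mean 540.7 y 88..111
   y 87 162 x 540.8 [534.8 546.6]
   y 91 214 x 540.6 [534.5 546.6]
   y 95 117 x 541.0 [534.8 546.6]
   y 99 64 x 540.5 [537.3 542.8]
   y 103 61 x 540.5 [538.9 542.1]
   y 107 14 x 540.5 [539.2 541.8]
top orange 0
top red 20 x mean 540.9 y 95..104
   y 94 9 x 540.8 [535.9 544.7]
   y 98 9 x 540.8 [535.9 544.7]
   y 102 2 x 541.5 [540.4 542.6]
scene orange 15 x mean 544.5 y 114..128
   y 113 4 x 543.9 [541.8 546.6]
   y 117 5 x 545.4 [542.1 547.9]
   y 121 4 x 544.7 [542.4 548.2]
   y 125 2 x 543.2 [542.7 543.7]
scene red 29 x mean 535.7 y 92..110
   y 92 8 x 534.3 [528.8 539.3]
   y 96 11 x 536.5 [530.2 543.1]
   y 100 3 x 535.5 [534.0 537.5]
   y 104 5 x 535.9 [533.0 538.9]
   y 108 2 x 536.2 [533.3 539.2]
```

View pics/p1w.png

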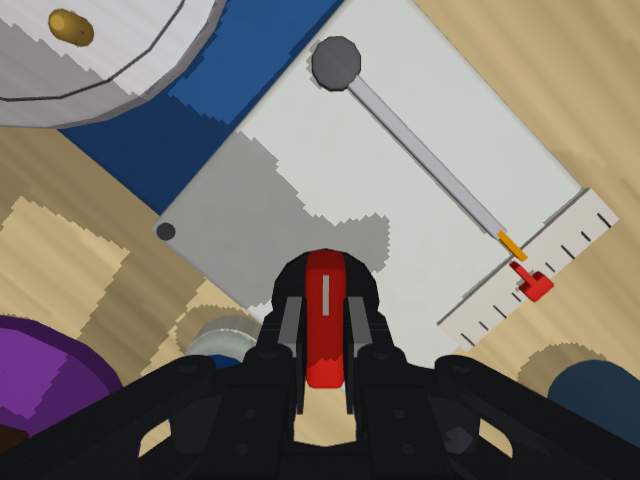

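The wrist view shows the orange tip at (250,515) and the red line at (270,520), so the pointer is still about 3.3 mm on the +x side. Top agrees at about 3. I'll turn 0.2 rad more and let go.

>>> {"fn": "apply_moves", "kwargs": {
  "targets": "0 0 0.1 0 0 0 0; 0 0 0.2 0 0 0 0; 0 0 0.2 0 0 0 0; 0 0 0.2 0 0 0 0; 0 0 0.2 0 0 0 0"
}}

```text
time: 8.8
tool_pos: [470.7, 184.9, 68.3]
tcp_rot: [-179.7, -0.1, -55.9]
ft_force: [13.4, 7.3, -13.8]
finger_gap: 12.4
```

>>> {"fn": "apply_moves", "kwargs": {
  "targets": "0 0 0 0 0 0 1.8; 0 0 0 0 0 0 3; 0 0 0 0 0 0 3.5; 0 0 0 0 0 0 3.5; 0 0 0 0 0 0 3.5"
}}

```text
time: 9.3
tool_pos: [468.1, 183.7, 68.1]
tcp_rot: [-180.0, -0.0, -55.9]
ft_force: [-1.0, 0.3, -0.7]
finger_gap: 35.3
```

```bash
python3 ptr.py; python3 seg.py
```

```text
9.3 [468.1 183.7  68.1] [-180.    -0.   -55.9] [-1.   0.3 -0.7] [ 0. -0.  0.] 35.34474167747367
scene pointer_tip 0.58 [212.4 208.2] [ 481.5 -308.9]
scene set_mark 0.6 [298.7 345.7] [537.1 123.6]
  dx -69.88123947849165
top pointer_tip 0.62 [203.9 252.2] [531.2 130.7]
top set_mark 0.39 [202.3 254.1] [535.8 127.7]
  dx -4.503533700879527
wrist pointer_tip 0.56 [219.6 512.7] [536.4 131.9]
wrist set_mark 0.56 [228.2 526. ] [537.3 120.5]
  dx -0.5084360950429374
wrist orange 56 x mean 541.0 y 112..128
   y 111 12 x 540.9 [539.8 542.8]
   y 115 15 x 541.1 [539.9 543.0]
   y 119 15 x 541.0 [539.9 543.1]
   y 123 12 x 540.9 [540.0 543.1]
   y 127 2 x 541.0 [540.2 541.8]
wrist red 677 x mean 540.4 y 88..111
   y 88 203 x 540.4 [534.3 546.4]
   y 92 236 x 540.3 [534.1 546.4]
   y 96 108 x 540.8 [535.2 546.3]
   y 100 64 x 540.2 [538.5 541.9]
   y 104 63 x 540.1 [538.6 541.8]
   y 108 3 x 539.2 [538.6 539.9]
top orange 0
top red 19 x mean 540.8 y 95..104
   y 94 9 x 540.8 [535.9 544.7]
   y 98 9 x 540.8 [535.9 544.7]
   y 102 1 x 540.4 [540.4 540.4]
scene orange 12 x mean 541.9 y 114..128
   y 113 2 x 541.3 [540.8 541.8]
   y 117 3 x 541.0 [539.7 542.1]
   y 121 5 x 542.9 [540.0 545.8]
   y 125 2 x 541.5 [540.3 542.7]
scene red 30 x mean 535.8 y 92..110
   y 92 8 x 534.3 [528.8 539.3]
   y 96 11 x 536.5 [530.2 543.1]
   y 100 3 x 535.5 [534.0 537.5]
   y 104 6 x 536.0 [533.0 538.9]
   y 108 2 x 538.0 [536.8 539.2]
```

Released. The wrist camera, almost overhead of the pointer, gives dx ≈ +0.7 mm, and the time in this state exceeds 0.3 s. Now lift and look at the wheelhead pins.

>>> {"fn": "apply_moves", "kwargs": {
  "targets": "0 0 0 0 0 -4.5 3.5; 0 0 0 0 0 -9 3.5; 0 0 0 -2 -2.5 -12.5 5; 0 0 0 -4.5 -5.5 -15.5 7; 0 0 0 -7 -8.5 -17.5 7"
}}

```text
time: 10.25
tool_pos: [500.5, 290.8, 246.5]
tcp_rot: [-179.8, -0.0, -55.9]
ft_force: [1.3, 0.9, -0.0]
finger_gap: 70.0
```

>>> {"fn": "apply_moves", "kwargs": {
  "targets": "0 0 0 -2.5 -3 -1 7; 0 0 0 -4.7 -5.6 -1.7 7; 0 0 0 -4.7 -5.6 -1.7 7; 0 0 0 -4.7 -5.6 -1.7 7; 0 0 0 -4.7 -5.6 -1.7 7"
}}

```text
time: 10.75
tool_pos: [518.9, 358.9, 259.5]
tcp_rot: [179.9, -0.0, -55.9]
ft_force: [-0.4, -0.5, -0.4]
finger_gap: 70.1
```

```bash
cat > pins.py <<'E'
from h import *
np.set_printoptions(precision=1,suppress=True)
s=sense();print(s['time'],s['tool_pos'],s['tcp_rot'])
im=snapshot('wrist');np.save('w4.npy',im);save('w4.png',im);mT=camT('wrist')
for d in place_of('wrist','wheelhead')[:2]: print(d['confidence'],d['at'],at_z('wrist',d['at'],90,mT)[:2])
h=cv2.cvtColor(im,cv2.COLOR_RGB2HSV);m=((h[:,:,0]>12)&(h[:,:,0]<32)&(h[:,:,1]>110)).astype('uint8')
n,l,st,ce=cv2.connectedComponentsWithStats(m)
for k in range(1,n):
    c=at_z('wrist',ce[k][::-1],96,mT)
    if 15<st[k,4]<900 and np.hypot(c[0]-501,c[1]-352)<75: print(st[k],ce[k][::-1],c[:2])
E
python3 pins.py
```

```text
10.75 [518.9 358.9 259.5] [179.9  -0.  -55.9]
0.82 [235.9, 312.9] [497.1 355.2]
[333 175  11  11 102] [180.  337.9] [546.5 364.7]
[247 239  12  12 106] [244.8 252.2] [464.8 392.4]
[345 278  11  13 106] [283.8 349.9] [481.7 307.9]
```

View pics/w4.png

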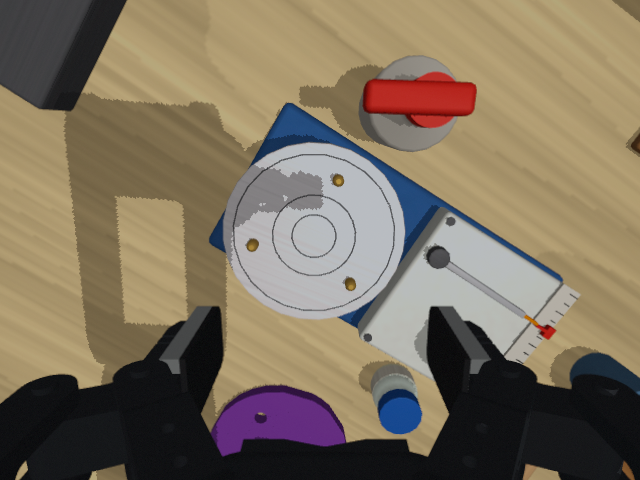

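Pins at (180,338), (245,252), (284,350): wheel angle 11.2° (mod 120°), pin radius 49.8 as expected. The pointer and red mark still coincide at (330,545). Comparing views at two yaws shows a wrist-camera bias of roughly 4 mm, so the wheel centre is about (501.6,353.7), in agreement with the top camera. Next, over the cream bat.

>>> {"fn": "apply_moves", "kwargs": {
  "targets": "0 0 -0.14 3.8 3.1 0 7; 0 0 -0.28 7.6 6.2 0 7; 0 0 -0.42 11.4 9.3 0 7; 0 0 -0.56 15.2 12.4 0 7; 0 0 -0.7 19 15.5 0 7"
}}

```text
time: 11.35
tool_pos: [497.1, 116.7, 260.2]
tcp_rot: [-180.0, -0.0, -16.1]
ft_force: [0.2, -0.5, 0.4]
finger_gap: 70.1
```

>>> {"fn": "apply_moves", "kwargs": {
  "targets": "0 0 -0.03 0.8 4.6 0 7; 0 0 -0.06 1.7 9.2 0 7; 0 0 -0.09 2.5 13.8 0 7; 0 0 -0.12 3.4 18.5 0 7; 0 0 -0.14 4.2 23.2 0 7"
}}

```text
time: 11.85
tool_pos: [471.8, -117.5, 260.4]
tcp_rot: [180.0, -0.1, -8.3]
ft_force: [0.9, 0.5, -0.3]
finger_gap: 70.1
```

>>> {"fn": "apply_moves", "kwargs": {
  "targets": "0 0 0 0.2 4.4 1 7; 0 0 0 0.3 8 3 7; 0 0 0 0.45 11 5 7; 0 0 0 0.45 11 6 7; 0 0 0 0.45 11 6 7"
}}

```text
time: 12.35
tool_pos: [459.7, -224.7, 198.1]
tcp_rot: [-179.9, 0.2, -8.5]
ft_force: [-0.0, -0.5, -0.1]
finger_gap: 69.3
```

```bash
cat > bat.py <<'E'
from h import *
np.set_printoptions(precision=1,suppress=True)
s=sense();print(s['time'],s['tool_pos'],s['tcp_rot'],s['joint_pos'])
im=snapshot('wrist');save('w5.png',im);np.save('w5.npy',im);mT=camT('wrist')
for d in place_of('wrist','bat')[:2]: print(d['confidence'],d['at'],at_z('wrist',d['at'],12,mT)[:2])
def rim(n,im,mT,z,c0):
    h=cv2.cvtColor(im,cv2.COLOR_RGB2HSV).astype(int);m=((h[:,:,0]>25)&(h[:,:,0]<50)&(h[:,:,1]>20)&(h[:,:,1]<75)&(h[:,:,2]>100)).astype('uint8')
    nn,l,st,ce=cv2.connectedComponentsWithStats(m);k=1+np.argmax(st[1:,4]);print(n,'blob',st[k],ce[k][::-1])
    M=(l==k).astype('uint8');cn=max(cv2.findContours(M,cv2.RETR_EXTERNAL,cv2.CHAIN_APPROX_NONE)[0],key=len)[:,0,:]
    P=np.array([at_z(n,q[::-1],z,mT)[:2] for q in cn],np.float32);c,r=cv2.minEnclosingCircle(P);print('  encl',np.array(c),r)
    cs,hi=cv2.findContours(M,cv2.RETR_CCOMP,cv2.CHAIN_APPROX_SIMPLE)
    for q,hh in zip(cs,hi[0]):
        if hh[3]>=0 and cv2.contourArea(q)>5:
            g=q[:,0,:].mean(0)[::-1];w=at_z(n,g,z,mT)[:2]-c;print('  hole',cv2.contourArea(q),g,w,np.hypot(*w),np.degrees(np.arctan2(w[1],w[0])))
rim('wrist',im,mT,26,None)
rim('top',np.load('top0.npy'),camT('top'),26,None)
E
python3 bat.py
```

```text
12.35 [ 459.7 -224.7  198.1] [-179.9    0.2   -8.5] [-31.8  -6.1  99.1   0.   87.1 -23.3]
0.87 [218.6, 339.6] [ 471.2 -234.7]
0.7 [386.4, 84.0] [ 211.3 -359.3]
wrist blob [  277   125   161   187 16990] [219.5 363.1]
  encl [ 482.  -237.5] 78.27359008789062
  hole 7.0 [307.5 339. ] [-22.1 -71.9] 75.16448014872894 -107.06435378443554
  hole 7.0 [305.5 337.5] [-23.1 -69.8] 73.53939775060064 -108.29300435833886
  hole 6.0 [304. 335.] [-25.  -68.1] 72.57987168677204 -110.16788126769313
  hole 12.0 [302. 329.] [-29.9 -65.5] 72.03242566774477 -114.50724167139427
  hole 5.5 [299.8 326.2] [-32.  -63.2] 70.84714798666018 -116.85564836496336
  hole 6.0 [299. 342.] [-18.4 -64.4] 67.00524019087122 -105.95696740050145
  hole 8.5 [297.4 327.3] [-30.7 -61.2] 68.44036452391404 -116.68162024276702
  hole 8.5 [295.7 324.7] [-32.7 -59.2] 67.66138417792963 -118.92173583343285
  hole 5.5 [288.8 320.2] [-35.6 -52.5] 63.42496227574077 -124.16136110908201
  hole 16.0 [286.1 314.2] [-40.3 -49.3] 63.65356437492327 -129.30023096315875
  hole 5.5 [271.8 304.2] [-46.7 -35.4] 58.59849073267786 -142.87282130333296
[... 1057 characters left out ...]
55418
  hole 10.5 [172.  288.9] [-45.5  48.9] 66.79032183171448 132.9149707230422
  hole 283.5 [167.7 369.6] [18.3 42.9] 46.648454514824856 66.90991291225691
  hole 6.0 [158. 294.] [-39.7  59.1] 71.15718603011504 123.87888108548219
  hole 6.0 [157. 290.] [-42.7  60.3] 73.85350766557895 125.27492771695037
top blob [ 382  203   69   70 3327] [237.6 415.8]
  encl [ 469.8 -234.7] 79.61734771728516
  hole 37.0 [259.2 413. ] [-49.3   6.2] 49.6733405973123 172.81978817833854
  hole 441.0 [236.8 416.3] [ 1.2 -0.7] 1.4217071793303397 -28.637314854706784
  hole 35.5 [229.7 437. ] [ 18.6 -47.7] 51.25552457058443 -68.67452122286342
  hole 41.0 [223.5 398.5] [30.2 40.2] 50.30348246806987 53.0517212980312
```

View pics/w5.png

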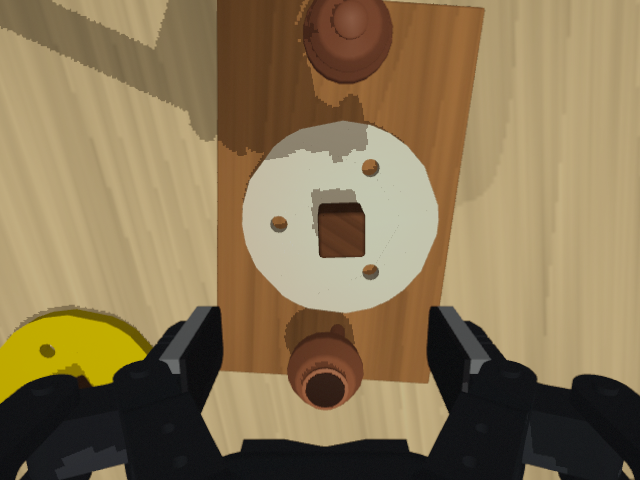

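The cream bat shows with a square grip at (230,342) and holes at (168,370), (272,369), (224,279). Bat x axis is at about 172.6°, so the grip sides fit tool yaw -7.4°. Centre is about (470,-235). Now descend onto the grip.

>>> {"fn": "apply_moves", "kwargs": {
  "targets": "0 0 -0.01 0.6 0.4 2 7; 0 0 -0.01 1.2 0.9 5 7; 0 0 -0.01 1.2 0.9 8 7; 0 0 -0.01 1.2 0.9 11 7; 0 0 -0.01 1.2 0.9 12 7"
}}

```text
time: 12.95
tool_pos: [471.1, -233.3, 77.9]
tcp_rot: [-179.9, 0.2, -7.7]
ft_force: [-0.2, 0.5, -0.8]
finger_gap: 70.3
```

>>> {"fn": "apply_moves", "kwargs": {
  "targets": "0 0 0 0 0 2 7; 0 0 0 0 0 4 7; 0 0 0 0 0 5.2 7; 0 0 0 0 0 5.8 7; 0 0 0 0 0 5.8 7"
}}

```text
time: 13.45
tool_pos: [472.3, -235.0, 22.3]
tcp_rot: [-180.0, 0.0, -7.7]
ft_force: [0.6, -0.1, 0.8]
finger_gap: 70.0
```

Run:
```python
from h import *
s=sense();print(s['time'],s['tool_pos'],s['tcp_rot'],s['ft_force'])
im=snapshot('wrist');sc=snapshot('scene')
a=np.hstack([cv2.resize(im,(480,360)),cv2.resize(sc[175:275,185:275],(320,360),interpolation=cv2.INTER_CUBIC)])
save('w6.png',a)
```

```text
13.45 [ 472.26887278 -235.01897071   22.2603079 ] [-1.79997376e+02  4.91518470e-03 -7.72900297e+00] [ 0.5858657  -0.05043387  0.77423853]
```

View pics/w6.png

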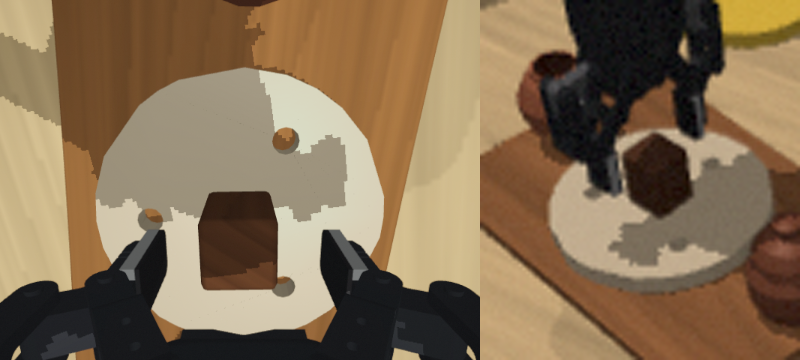

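The fingers straddle the dark grip centrally, and the bat lies below in clear view. Close on it.

>>> {"fn": "apply_moves", "kwargs": {
  "targets": "0 0 0 0 0 0 3; 0 0 0 0 0 0 2.5; 0 0 0 0 0 0 2.5; 0 0 0 0 0 0 2.5; 0 0 0 0 0 0 2.5",
  "force": 80
}}

```text
time: 14.05
tool_pos: [472.7, -235.7, 23.1]
tcp_rot: [180.0, -0.1, -7.8]
ft_force: [-1.4, 0.3, 5.4]
finger_gap: 31.8
```

>>> {"fn": "apply_moves", "kwargs": {
  "targets": "0 0 0 0 0 -0.5 2.5; 0 0 0 0 0 -1.5 2.5; 0 0 0 0 0 -3 2.5; 0 0 0 0 0 -5 2.5; 0 0 0 0 0 -7 2.5"
}}

```text
time: 14.55
tool_pos: [472.1, -235.3, 93.7]
tcp_rot: [180.0, -0.0, -7.8]
ft_force: [0.4, -1.0, -2.8]
finger_gap: 31.8
```

Held at 31.8 mm, with about 2.8 N of weight. Lift clear and carry to the wheelhead.

>>> {"fn": "apply_moves", "kwargs": {
  "targets": "0 0 0 0 0 -3.5 2.5; 0 0 0 0 0 -7 2.5; 0 0 0 0 0 -10 2.5; 0 0 0 -0.2 -2.5 -11 2.5; 0 0 0 -0.6 -7 -11 2.5"
}}

```text
time: 15.05
tool_pos: [477.0, -167.1, 206.3]
tcp_rot: [179.8, -0.3, -8.0]
ft_force: [1.6, 0.9, -3.2]
finger_gap: 32.1
```

>>> {"fn": "apply_moves", "kwargs": {
  "targets": "0 0 0 -0.4 -4.7 0 2.5; 0 0 0 -0.8 -9.4 0 2.5; 0 0 0 -1.2 -14.1 0 2.5; 0 0 0 -1.6 -18.8 0 2.5; 0 0 0 -2 -23.5 0 2.5"
}}

```text
time: 15.55
tool_pos: [487.4, 72.3, 203.5]
tcp_rot: [-180.0, -0.1, -7.8]
ft_force: [1.0, 0.5, -3.0]
finger_gap: 31.8
```

>>> {"fn": "apply_moves", "kwargs": {
  "targets": "0 0 0 -0.4 -4.7 0 2.5; 0 0 0 -0.8 -9.4 0 2.5; 0 0 0 -1.2 -14.1 0 2.5; 0 0 0 -1.6 -18.8 0 2.5; 0 0 0 -2 -23.5 0 2.5"
}}

```text
time: 16.05
tool_pos: [499.2, 308.1, 203.4]
tcp_rot: [-180.0, -0.1, -7.7]
ft_force: [1.0, -1.0, -2.0]
finger_gap: 32.3
```

>>> {"fn": "apply_moves", "kwargs": {
  "targets": "0 0 0.145 -0.1 -1.5 0 2.5; 0 0 0.29 -0.3 -3 0 2.5; 0 0 0.434 -0.5 -4.8 0 2.5; 0 0 0.578 -0.5 -4.8 0 2.5; 0 0 0.7226 -0.5 -4.8 0 2.5"
}}

```text
time: 16.55
tool_pos: [500.6, 354.9, 203.1]
tcp_rot: [-180.0, -0.0, -49.4]
ft_force: [0.9, -0.3, -3.4]
finger_gap: 32.5
```

```bash
cat > hov.py <<'E'
from h import *
from scipy.optimize import least_squares
np.set_printoptions(precision=1,suppress=True)
def circ(P):
    r=least_squares(lambda v:np.hypot(P[:,0]-v[0],P[:,1]-v[1])-v[2],np.r_[P.mean(0),78],loss='soft_l1',f_scale=1.).x;return r
def cream(im):
    h=cv2.cvtColor(im,cv2.COLOR_RGB2HSV).astype(int);m=((h[:,:,0]>25)&(h[:,:,0]<50)&(h[:,:,1]>20)&(h[:,:,1]<75)&(h[:,:,2]>100)).astype('uint8')
    nn,l,st,ce=cv2.connectedComponentsWithStats(m);return l,st,ce
if __name__=='__main__':
    s=sense();print(s['time'],s['tool_pos'],s['tcp_rot'],s['ft_force'],s['finger_gap'])
    w=snapshot('wrist');t=snapshot('top');sc=snapshot('scene')
    np.save('w7.npy',w);np.save('t7.npy',t);np.save('s7.npy',sc)
    save('h1.png',np.hstack([cv2.resize(w,(480,360)),cv2.resize(t[140:280,70:190],(309,360),interpolation=cv2.INTER_CUBIC)]))
    print(proj('top',[501.6,353.8,90]),proj('top',[501.6,353.8,203]))
E
python3 hov.py
```

```text
16.55 [500.6 354.9 203.1] [-180.    -0.   -49.4] [ 0.9 -0.3 -3.4] 32.50380838887245
[213.3 143.8] [206.9 122.4]
```

View pics/h1.png

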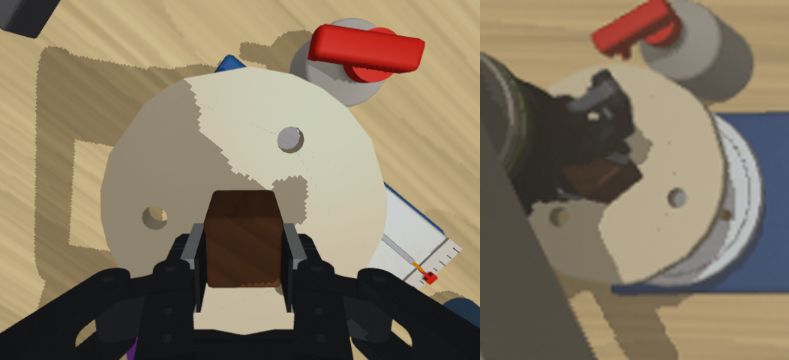

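The bat hangs level over the wheel. Hole at (140,290) in the wrist half, pointer and mark still together at (275,430). All 12 views are used, so alignment from here on is by numbers.

```bash
cat > al.py <<'E'
from h import *
from scipy.optimize import least_squares
np.set_printoptions(precision=1,suppress=True)
def fit(P,r0,c0,rounds=6):
    c=np.array(c0,float)
    for tol in [12,8,5,4,3,3][:rounds]:
        Q=P[abs(np.hypot(*(P-c).T)-r0)<tol]
        c=least_squares(lambda v:np.hypot(*(Q-v).T)-r0,c,loss='soft_l1',f_scale=.7).x
    d=Q-c;return c,len(Q),np.std(np.hypot(*d.T)-r0),np.unique((np.degrees(np.arctan2(d[:,1],d[:,0]))//30)).size
def edges(n,im,z,mT):
    e=cv2.Canny(cv2.GaussianBlur(im,(3,3),0),40,100);return np.array([at_z(n,q,z,mT)[:2] for q in np.argwhere(e)])
def brass(n,im,z,mT,c,lim):
    h=cv2.cvtColor(im,cv2.COLOR_RGB2HSV);m=((h[:,:,0]>12)&(h[:,:,0]<32)&(h[:,:,1]>lim)).astype('uint8')
    N,l,st,ce=cv2.connectedComponentsWithStats(m);o=[]
    for k in range(1,N):
        p=at_z(n,ce[k][::-1],z,mT)[:2]
        if st[k,4]>3 and 42<np.hypot(*(p-c))<58: o.append(p);print('   pin',st[k,4],p,'ang %.1f'%np.degrees(np.arctan2(*(p-c)[::-1])))
    return o
E
cat > al1.py <<'E'
from al import *
mt=camT('top');t0=np.load('top0.npy')
print('wheel top',fit(edges('top',t0,90,mt),75,(501.6,353.8)))
brass('top',t0,97,mt,np.array([501.6,353.8]),90)
mT=camT('wrist');w=np.load('w7.npy');t7=np.load('t7.npy');p=np.array(sense()['tool_pos']);zt=p[2]+3.7
for n,im,m in(('wrist',w,mT),('top',t7,mt)):
    r=fit(edges(n,im,zt,m),80,p[:2]);print('bat',n,r,'minus tcp',r[0]-p[:2])
    h=cv2.cvtColor(im,cv2.COLOR_RGB2HSV).astype(int)
# holes
rc=[(140*480/360,290*640/480),(216*480/360,154*640/480)]
for q in rc: v=at_z('wrist',q,zt,mT)[:2]-fit(edges('wrist',w,zt,mT),80,p[:2])[0];print('hole w',v,np.hypot(*v),np.degrees(np.arctan2(v[1],v[0])))
c=fit(edges('top',t7,zt,mt),80,p[:2])[0]
for x,y in((677-480,198),(559-480,217)): v=at_z('top',(140+y*140/360,70+x*120/309),zt,mt)[:2]-c;print('hole t',v,np.hypot(*v),np.degrees(np.arctan2(v[1],v[0])))
E
python3 al1.py
```

```text
wheel top (array([497.7, 354.3]), 265, np.float64(0.8845502088417094), 12)
   pin 12 [546.  364.2] ang 13.1
   pin 9 [482.  307.2] ang -112.9
   pin 11 [464.7 392.6] ang 133.6
bat wrist (array([500.7, 353.8]), 1151, np.float64(1.2201333750498549), 11) minus tcp [-0.2 -0.6]
bat top (array([501.1, 355. ]), 232, np.float64(1.33976961177651), 12) minus tcp [0.1 0.7]
hole w [49.1 10.7] 50.26274600268522 12.324418286100983
hole w [-31.5  38.8] 49.98833702085502 129.00826540413289
hole t [-17.4 -48.6] 51.67030191104358 -109.69218678584876
hole t [-33.3  36.4] 49.307805946702366 132.4489179234999
```

All cameras agree: wheel centre is about (497.7,354.7) (my earlier correction was wrong) and the bat is at (500.9,354.4), with angles matching at about 11°. I'll shift 3 mm, lower to just above the pins and re-measure.

>>> {"fn": "apply_moves", "kwargs": {
  "targets": "0 0 0 -0.1 0.1 1 2.5; 0 0 0 -0.23 0.22 2.5 2.5; 0 0 0 -0.23 0.22 5 2.5; 0 0 0 -0.23 0.22 7 2.5; 0 0 0 -0.23 0.22 7.4 2.5"
}}

```text
time: 17.2
tool_pos: [495.0, 352.9, 123.0]
tcp_rot: [179.6, 0.1, -49.1]
ft_force: [-0.9, -0.8, -3.7]
finger_gap: 32.2
```

>>> {"fn": "apply_moves", "kwargs": {
  "targets": "0 0 0 0 0 0 2.5; 0 0 0 0 0 0 2.5; 0 0 0 0 0 0 2.5; 0 0 0 0 0 0 2.5; 0 0 0 0 0 0 2.5"
}}

```text
time: 17.7
tool_pos: [498.2, 354.8, 128.9]
tcp_rot: [-179.9, -0.0, -49.2]
ft_force: [0.5, 0.3, -2.3]
finger_gap: 32.2
```

```bash
cat > al2.py <<'E'
from al import *
s=sense();p=np.array(s['tool_pos']);print(s['time'],p,s['tcp_rot'],s['ft_force'],s['finger_gap'])
zt=p[2]+3.7
for n in('wrist','top'):
    im=snapshot(n);m=camT(n);np.save(n+'8.npy',im)
    r=fit(edges(n,im,zt,m),80,(497.7,354.7));print('bat',n,r,'err',r[0]-[497.7,354.7])
    c=r[0];h=cv2.cvtColor(im,cv2.COLOR_RGB2HSV).astype(int)
    g=cv2.cvtColor(im,cv2.COLOR_RGB2GRAY);bg=cv2.medianBlur(g,51 if n=='wrist' else 13)
    # hole: contrast inside 7mm disc vs ring at 9mm as a function of angle
    best=[]
    for a in np.arange(-60,60,1.):
        sc=[]
        for k in(0,120,240):
            q=c+50*np.array([np.cos(np.radians(a+k)),np.sin(np.radians(a+k))])
            def smp(r): return np.array([g[tuple(np.clip(np.round(proj(n,[*(q+r*np.array([np.cos(t),np.sin(t)])),zt],m)).astype(int),0,[479,639]))] for t in np.linspace(0,6.28,12)],float)
            i,o=smp(4.5),smp(9.5);sc.append(abs(i.mean()-o.mean())/(o.std()+i.std()+8))
        best.append((np.round(sc,1),a))
    for k in range(3):
        j=np.argsort([-b[0][k] for b in best])[:4];print('  hole',k,[(best[i][1],best[i][0][k]) for i in j])
E
python3 al2.py
```

```text
17.7 [498.2 354.8 128.9] [-179.9   -0.   -49.2] [ 0.5  0.3 -2.3] 32.229600054536775
bat wrist (array([497.9, 353.9]), 1193, np.float64(1.2267243625020352), 11) err [ 0.2 -0.8]
  hole 0 [(np.float64(11.0), np.float64(2.4)), (np.float64(10.0), np.float64(2.3)), (np.float64(12.0), np.float64(2.3)), (np.float64(13.0), np.float64(1.9))]
  hole 1 [(np.float64(12.0), np.float64(0.7)), (np.float64(45.0), np.float64(0.7)), (np.float64(11.0), np.float64(0.7)), (np.float64(27.0), np.float64(0.6))]
  hole 2 [(np.float64(-2.0), np.float64(1.0)), (np.float64(-4.0), np.float64(0.8)), (np.float64(-3.0), np.float64(0.8)), (np.float64(-5.0), np.float64(0.8))]
bat top (array([498.7, 355.2]), 207, np.float64(1.1054922883704386), 9) err [1.  0.5]
  hole 0 [(np.float64(-5.0), np.float64(0.7)), (np.float64(-8.0), np.float64(0.7)), (np.float64(-9.0), np.float64(0.6)), (np.float64(-10.0), np.float64(0.6))]
  hole 1 [(np.float64(12.0), np.float64(0.6)), (np.float64(-8.0), np.float64(0.5)), (np.float64(-10.0), np.float64(0.5)), (np.float64(-11.0), np.float64(0.5))]
  hole 2 [(np.float64(14.0), np.float64(1.2)), (np.float64(12.0), np.float64(1.2)), (np.float64(13.0), np.float64(1.2)), (np.float64(11.0), np.float64(1.0))]
```

Aligned within about 1 mm and 1°. Lower slowly.

>>> {"fn": "apply_moves", "kwargs": {
  "targets": "0 0 0 -0.04 0.04 0.5 2.5; 0 0 0 -0.04 0.04 1 2.5; 0 0 0 -0.04 0.04 1.4 2.5; 0 0 0 -0.04 0.04 1.8 2.5; 0 0 0 -0.04 0.04 2.1 2.5"
}}

```text
time: 18.3
tool_pos: [496.9, 354.4, 106.2]
tcp_rot: [180.0, 0.0, -49.2]
ft_force: [0.4, -0.0, -2.5]
finger_gap: 32.0
```

>>> {"fn": "apply_moves", "kwargs": {
  "targets": "0 0 0 0 0 0.1 2.5; 0 0 0 0 0 0.2 2.5; 0 0 0 0 0 0.3 2.5; 0 0 0 0 0 0.4 2.5; 0 0 0 0 0 0.5 2.5"
}}

```text
time: 18.8
tool_pos: [497.3, 354.7, 102.1]
tcp_rot: [-180.0, -0.0, -49.2]
ft_force: [-0.1, 0.4, -2.9]
finger_gap: 32.3
```

No contact force 10 mm below the pin tips, so the pins are in the holes. Last millimetres, then release.

>>> {"fn": "apply_moves", "kwargs": {
  "targets": "0 0 0 0 0 0.05 2.5; 0 0 0 0 0 0.1 2.5; 0 0 0 0 0 0.15 2.5; 0 0 0 0 0 0.18 2.5; 0 0 0 0 0 0.18 2.5"
}}

```text
time: 19.3
tool_pos: [497.2, 354.6, 101.1]
tcp_rot: [-180.0, -0.0, -49.2]
ft_force: [-4.7, -3.1, 5.0]
finger_gap: 32.2
```

>>> {"fn": "apply_moves", "kwargs": {
  "targets": "0 0 0 0 0 0 3.6; 0 0 0 0 0 0 4.5; 0 0 0 0 0 0 6; 0 0 0 0 0 0 7; 0 0 0 0 0 0 7"
}}

```text
time: 19.8
tool_pos: [497.2, 354.6, 100.2]
tcp_rot: [-180.0, 0.0, -49.2]
ft_force: [-0.1, -0.5, 0.3]
finger_gap: 69.8
```

>>> {"fn": "apply_moves", "kwargs": {
  "targets": "0 0 0 0 0 -2 7; 0 0 0 0 0 -5 7; 0 0 0 0 0 -9 7; 0 0 0 0 0 -13 7; 0 0 0 0 0 -16 7"
}}

```text
time: 20.3
tool_pos: [497.7, 354.9, 263.4]
tcp_rot: [-179.8, -0.0, -49.2]
ft_force: [1.2, 0.6, 0.1]
finger_gap: 69.8
```

```bash
cat > fin.py <<'E'
from al import *
import seg
s=sense();p=np.array(s['tool_pos']);print(s['time'],p,s['tcp_rot'],s['ft_force'],s['finger_gap'])
for n in('wrist','top','scene'):
    im=snapshot(n);m=camT(n)
    for zt in(104,116):
        r=fit(edges(n,im,zt,m),80,(497.7,354.7));print('bat',n,zt,r)
    seg.seg(n,im)
    if n!='scene':
        for q,z in dict(tripod_pot=12,lidded_jar=12,glaze_jar=0,spray_bottle=0,tool_cup=0).items():
            for d in place_of(n,q)[:1]: print(n,q,at_z(n,d['at'],z,m)[:2])
E
python3 fin.py
```

```text
20.3 [497.7 354.9 263.4] [-179.8   -0.   -49.2] [1.2 0.6 0.1] 69.82333965402793
bat wrist 104 (array([499.6, 355.6]), 809, np.float64(0.8574095328750065), 12)
bat wrist 116 (array([503.4, 357. ]), 752, np.float64(1.516039692479465), 12)
wrist orange 48 x mean 543.8 y 110..125
   y 109 12 x 543.4 [542.0 544.8]
   y 113 12 x 543.9 [542.3 545.2]
   y 117 12 x 543.8 [542.7 544.9]
   y 121 10 x 544.2 [543.1 545.3]
   y 125 2 x 544.0 [543.4 544.7]
wrist red 123 x mean 542.3 y 86..103
   y 85 41 x 542.4 [536.7 547.7]
   y 89 42 x 542.4 [536.9 548.0]
   y 93 20 x 542.1 [537.1 548.1]
   y 97 12 x 542.3 [540.9 543.8]
   y 101 8 x 542.4 [541.4 543.5]
wrist lidded_jar [ 492.5 -101.5]
wrist glaze_jar [386.5 178. ]
wrist spray_bottle [629.1 352.4]
wrist tool_cup [524.5  -5.1]
bat top 104 (array([498.2, 354.7]), 226, np.float64(1.0556358541601563), 12)
bat top 116 (array([496.8, 351.3]), 216, np.float64(1.1753991465097524), 12)
top orange 0
top red 18 x mean 541.1 y 95..104
   y 94 8 x 541.4 [538.1 544.7]
   y 98 9 x 540.8 [535.9 544.7]
   y 102 1 x 540.4 [540.4 540.4]
top tripod_pot [ 442.8 -352.8]
top glaze_jar [388.  175.9]
top spray_bottle [618.8 351.5]
top tool_cup [518.6  -0.6]
bat scene 104 (array([498.8, 355.5]), 213, np.float64(1.1208458597707123), 11)
bat scene 116 (array([510.5, 358.3]), 178, np.float64(1.381592322552473), 11)
scene orange 14 x mean 542.3 y 114..128
   y 113 2 x 541.3 [540.8 541.8]
   y 117 3 x 541.0 [539.7 542.1]
   y 121 6 x 543.0 [540.0 545.8]
   y 125 3 x 543.0 [540.3 546.1]
scene red 32 x mean 536.1 y 92..110
   y 92 9 x 535.2 [528.8 541.8]
   y 96 11 x 536.5 [530.2 543.1]
   y 100 4 x 536.3 [534.0 538.6]
   y 104 6 x 536.0 [533.0 538.9]
   y 108 2 x 538.0 [536.8 539.2]
```

All cameras place the bat's top face at the seated height, with its centre within 2 mm of the wheel. The pointer is about 1 mm from the mark and the arm is clear. Hand in.

```bash
python3 -c "
from bench import *
print(hand_in())"
```

```text
the job is handed in; nothing more can be done
None
```

I turned the red knob about 120° clockwise in one grasp and released it. I then gripped the cream bat, carried it over, lowered it onto the three pins and let go. The job was handed in at about 21 s on the robot's clock, and no verdict was reported.

**Last checks**
- **Pointer:** the wrist camera put it 0.7 mm from the mark just after release and 1.0–1.5 mm at the end (limit 3 mm). Two estimates disagreed. The scene camera read about 6 mm, but it had read about 5 mm too high against the wrist camera throughout. The turn angle alone implied about -2 mm. I trusted the near-overhead wrist view.
- **Bat:** all three cameras fitted its rim at seated height, centred 0.5–2.1 mm from the wheelhead centre (limit 8 mm). It met no resistance until the last millimetre or two of travel, and the arm was about 160 mm above it when I handed in.
- **Bystanders:** the glaze jar, spray bottle, tool cup, lidded jar and tripod pot still measured within about 11 mm of their first readings. I did not re-measure the rib and paddle, but the arm never went near the bench beside them.

**Problems on the way**
- **Fingertips:** they ended over 20 mm short of the stated tool point, so the first grasp closed above the knob. I went lower and it held.
- **Wheel centre:** I first applied a wrong correction of about 4 mm. I caught it against the top camera before lowering the bat.

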